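# Sort the parts of a stripped power pack

### The job

Sort the five parts of the stripped power pack: the two black plastic screw parts (shallow cap and fluted knob) into the grey tray, one in each bay; the two metal rings (brass collar and steel bearing) into the yellow tray, one in each bay; and the circuit board module into the blue tray. Each must be set down, not dropped, and be left lying flat on the tray floor, the same way up as it is now. Leave the battery block and the screwdriver where they are.

Things in the scene. Friction and masses are not known exactly. Their poses are not given: they have to be found in the camera images.
- cap: Black plastic screw cap, an open cup facing up, 50 mm diameter, 24 mm high, wall 4 mm, 30 g. Loose, standing on the bench. Origin: centre of its underside; z up
- knob: Black plastic fluted knob, solid, with fine upright ribs, a bevelled top and a small grey disc on it; 46 mm diameter over the ribs (43 mm solid, where fingers bear), 34 mm high with straight sides up to 30 mm, 50 g. Loose, standing on the bench. Origin: centre of its underside; z up
- collar: Brass collar, a plain yellow-metal ring 48 mm outside, 28 mm inside diameter, 26 mm high, 140 g. Loose, standing on the bench. Origin: centre of its underside; z up
- bearing: Steel bearing, a silver ring 42 mm outside diameter with an inner ring and 16 mm bore, 22 mm high, 120 g. Loose, standing on the bench. Origin: centre of its underside; z up
- board: Circuit board module: black plastic base 72 mm (along its x) x 40 mm (along its y) x 22 mm high, with a green board and small components on top up to 31 mm; grip it across the 40 mm. 90 g. Loose, standing on the bench. Origin: centre of its underside; z up
- grey_tray: Grey plastic tray fixed to the bench, 92 x 180 mm outside, 12 mm high, walls 4 mm thick, inner floor 3 mm above the bench; one 4 mm divider, as high as the walls, splits it into two square bays 84 x 84 mm inside, whose centres lie at y = +44 mm and y = -44 mm (x = 0) in the tray's frame. Origin: centre of its underside; y along its long side, z up
- yellow_tray: Yellow plastic tray fixed to the bench, 92 x 180 mm outside, 12 mm high, walls 4 mm thick, inner floor 3 mm above the bench; one 4 mm divider, as high as the walls, splits it into two square bays 84 x 84 mm inside, whose centres lie at y = +44 mm and y = -44 mm (x = 0) in the tray's frame. Origin: centre of its underside; y along its long side, z up
- blue_tray: Blue plastic tray fixed to the bench, one undivided bay 100 mm (along its x) x 68 mm (along its y) inside, walls 4 mm thick (108 x 76 mm outside) and 12 mm high, inner floor 3 mm above the bench. Origin: centre of its underside; x along its long side, z up
- cell: Bystander: black battery block with grey bands, a red and a brass stud, 150 (x) x 70 (y) x 68 mm high, about 0.9 kg, loose on the bench. Origin: centre of its underside
- driver: Bystander: screwdriver with an orange handle, 190 mm long, lying loose on the bench to the left of the parts. x along its length, handle towards -x
Not all that is in view belongs to the job. Leave any pink, red or white look-alike of the board alone.

How it is judged:
By the outcome, as a careful person would: the job done as asked, in the order asked, and still so for the second after the job is handed in, with the robot touching nothing.
It also fails if it takes over 112 s, if anything falls off the work surface, if the arm or the gripper's body presses on something with over 40 N, if the wrist force passes 120 N, or if a joint passes its speed limit or range.

### The arm

A 7-joint arm with a two-finger parallel gripper is mounted at the origin on the work surface. World frame = base frame: x ahead of the robot, y to its left, z up, the work surface at z = 0. Lengths are in m, angles in rad, forces in N, time in s.
With the tool pointing down it reaches from about 0.4 to 0.85 m from the base axis. Payload 4.4 kg.
Tool frame: the origin (TCP) lies where the fingers leave the gripper's body, on its centre line; the fingertips stand 97 mm ahead of it and the grasp point (between the pads) lies r.grip_point_offset ahead of it (r.grip_point_offset is the distance from the TCP to the grasp point, in m); z points along the fingers, y is the line along which they close (so a half turn about z gives the same grasp; the last joint's range is limited). The gripper opens to 94 mm and grips with 3 to 60 N. Pads are 16 mm wide; open, the fingers measure 119 mm over their backs; the gripper's body (75 mm by 177 mm) begins 78 mm behind the grasp point.
Start: joints at [1.216, 0.628, 0.038, 1.517, -0.027, 0.996, -0.02], TCP at [0.185, -0.623, 0.303] pointing down, gripper open.
Joint ranges: [-3.06, 3.06], [-0.37, 2.12], [-1.25, 1.32], [0.18, 2.47], [-1.1, 4.24], [0.23, 1.98], [-2.94, 2.94]. Speed limits (rad/s): [2.57, 2.57, 3.14, 3.14, 3.14, 3.14, 3.14].

### API

Orientations are given as a rotation vector (axis times angle).
In Python, from station import sensors, optics, ticket, r gives the robot as it stands.
- The arm moves only by the tool drive_tool, never from a script. Its argument "targets" is one flat list of numbers, 5 for each row, row after row: the closure, from 0 (fully open) to 1 (shut), then the shift along the tool's x, y, z each as a share of 600 mm, from -1 to 1, then the turn about the tool's z as a share of 180 degrees, from -1 to 1. A call has exactly 5 rows; each row shifts and turns the commanded pose from where the row before left it, along the tool's axes as they then stand; what a row does not reach is not made up. A row lasts 1/10 s, in which the tool goes at most 50 mm and 8.59 degrees, less where a joint would pass 70% of its speed; a pose out of reach is approached as far as the arm can. A call with a number of a shift or a turn outside -1 to 1 is refused whole. A call with a gripper value outside its range is refused whole. The fingers move at their own pace and stop on an object; "squeeze" is the grip in N (left out, the last holds). Time passes only in rows, so rows that do not move let the fingers close, or fill a call up. It gives the time, the measured TCP pose, the force, the opening and the grip force at its end, in the units of the state.
- sensors.observe(): the state, without advancing time (a new reading comes with each control period).
- optics.read_camera(name): name is "scene" or "side" or "wrist"; returns the picture (400x640x3 uint8, red, green, blue); there is no depth.
- optics.calibration(name): a dict with "K" (3x3 intrinsics, pixels), "rvec" (rotation vector, rad) and "tvec" (3), from world to camera coordinates, as OpenCV has them. Camera axes: x right, y down, z forward; pixel columns grow to the right and rows downward; lengths in m; the calibration is good to about 2 mm. A picture is of the moment at which its call begins: read the wrist's pose just before it. calibration takes no time and is no camera call; for the wrist camera it gives the pose at the moment of the call.
- ticket.hand_in(): hands the job in; it is judged then, once.
The state is a dict: "time": time; "joint_pos": joint angles; "joint_vel": joint speeds; "joint_torque": joint torques, N m; "position": TCP position; "orientation": TCP orientation; "contact_force": force on the tool from outside, world axes, zero at the start; "ft_torque": the same for the moment, N m; "finger_gap": finger opening in m; "grip_force": force on a finger pad.
Only numpy, scipy, OpenCV 4.12 (cv2) and the standard library are available. Lean on these libraries where they do the work, as an engineer would, in place of code of your own. Each camera call takes 0.05 s, during which the arm holds its last target. There are 200 camera calls.

## Working session

There is one attempt and no reset: what is moved stays moved. The work goes in short steps, Python scripts to look and compute and a tool call to move; the robot and the scene stay as the last step left them, time stands still between calls to the robot, and variables do not carry over. Pictures are saved under pics/ and viewed, at most 14 in all, crops included, and the job is handed in when it is done.

Besides the shell and the picture viewer there is one more tool, called after "Call:" by a JSON object that holds its "op" and its "data". drive_tool: Moves the arm, as the interface text tells. Shift numbers are shares of 600 mm and turn numbers shares of 180 degrees, none past 1 either way. Its arguments: {"type":"object","properties":{"targets":{"type":"array","items":{"type":"number","minimum":-1,"maximum":1}},"squeeze":{"type":"number"}},"required":["targets"]}

```bash
ls; mkdir -p pics
python3 - <<'E'
from station import sensors, optics, r
import cv2
print(r.grip_point_offset, sensors.observe())
for n in("scene","side"):
    cv2.imwrite(f"pics/{n}0.png",optics.read_camera(n)[:,:,::-1]); print(optics.calibration(n))
E
```

```text
pics
0.0784 {'time': 0.0, 'joint_pos': array([ 1.21620832,  0.62934768,  0.03843574,  1.51832819, -0.02697802,
        0.99624741, -0.0199847 ]), 'joint_vel': array([ 0.00070938,  0.00101495,  0.00012423, -0.00028509,  0.00014375,
       -0.00106928,  0.00088798]), 'joint_torque': array([-7.73223965e-04, -5.49716806e+01,  1.14329249e+00, -1.86632252e+01,
       -5.22474200e-02,  2.35790742e-02,  1.63510017e-04]), 'position': array([ 0.18501295, -0.62263748,  0.30176555]), 'orientation': array([-3.10712198e+00, -4.51846717e-01,  4.67878214e-04]), 'contact_force': array([ 0.00680566, -0.43093181, -0.46608131]), 'ft_torque': array([ 0.01374134,  0.05736757, -0.00640579]), 'grip_force': 0.0, 'finger_gap': 0.09388390878595472}
{'K': array([[454.01782179,   0.        , 321.92458184],
       [  0.        , 454.01782179, 196.68647197],
       [  0.        ,   0.        ,   1.        ]]), 'rvec': array([ 1.27089466,  2.35403025, -0.87598933]), 'tvec': array([ 0.25589677, -0.23395685,  1.46713725])}
{'K': array([[382.2684413 ,   0.        , 315.91334048],
       [  0.        , 382.2684413 , 202.66219813],
       [  0.        ,   0.        ,   1.        ]]), 'rvec': array([ 0.97236763, -2.37028718,  1.15244432]), 'tvec': array([0.29385175, 0.22308627, 0.88157814])}
```

View pics/scene0.png

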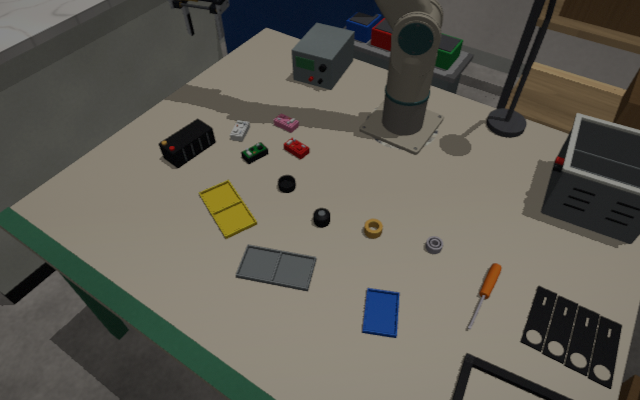

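View pics/side0.png

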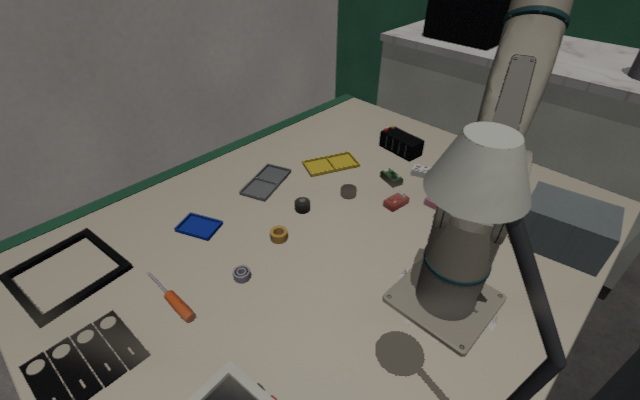

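The scene view shows the cap at (287,184), knob (322,217), collar (373,228) and bearing (434,244). The green board is at (255,153), with look-alikes in white (240,130), pink (286,123) and red (297,148). The trays are yellow (227,209), grey (276,267) and blue (381,312). The side view shows the cap at (348,191), knob (302,205), collar (279,234), bearing (242,273) and board (391,178).

Other things that could be mistaken for a target: battery (187,142) and black inserts (570,340) for the black parts, and lamp base (507,123) for a ring. I choose the green-topped black module at (255,153) as the board.

```bash
cat > h.py <<'E'
import numpy as np, cv2
from station import sensors, optics, r
def ray(n,px,cal=None):
    c=cal or optics.calibration(n); R=cv2.Rodrigues(c["rvec"])[0]
    px=np.atleast_2d(np.float64(px)); d=np.c_[px,np.ones(len(px))]@np.linalg.inv(c["K"]).T@R
    return -R.T@c["tvec"],d
def onplane(n,px,z,cal=None):
    o,d=ray(n,px,cal); return o+d*((z-o[2])/d[:,2])[:,None]
def blob(im,px,w,fn):
    hsv=cv2.cvtColor(im,cv2.COLOR_RGB2HSV); x,y=px
    m=np.zeros(im.shape[:2],np.uint8); s=np.s_[max(y-w,0):y+w,max(x-w,0):x+w]
    m[s]=fn(hsv[s].astype(int)).astype(np.uint8)*255
    cs=cv2.findContours(m,cv2.RETR_EXTERNAL,cv2.CHAIN_APPROX_NONE)[0]
    return max(cs,key=cv2.contourArea)
def cen(c):
    m=cv2.moments(c); return np.array([m["m10"]/m["m00"],m["m01"]/m["m00"]])
E
python3 - <<'E'
from h import *
black=lambda h:h[...,2]<70
F=dict(cap=black,knob=black,collar=lambda h:(h[...,1]>110)&(h[...,0]<35),bearing=lambda h:(h[...,1]<45)|(h[...,0]>90))
P=dict(scene=dict(cap=(287,184),knob=(322,217),collar=(373,228),bearing=(434,244)),side=dict(cap=(348,191),knob=(302,205),collar=(279,234),bearing=(242,273)))
H=dict(cap=24,knob=34,collar=26,bearing=22)
T=dict(yellow=((227,209),45,lambda h:(h[...,1]>150)&(h[...,0]<35)),grey=((276,267),48,lambda h:(h[...,1]<50)),blue=((381,312),40,lambda h:(h[...,0]>100)&(h[...,1]>130)))
T2=dict(yellow=(331,163),grey=(266,182),blue=(199,226))
ims={}
for n in P:
    im=ims[n]=optics.read_camera(n)
    for k,p in P[n].items():
        c=blob(im,p,16,F[k]); print(n,k,cv2.boundingRect(c),cv2.contourArea(c),cen(c),onplane(n,cen(c),H[k]/2000)[0].round(4), im[p[1],p[0]])
    for k,(p,w,f) in T.items():
        if n=="side": p=T2[k];w=34
        c=blob(im,p,w,f); q=onplane(n,c[:,0],.008)[:,:2].astype(np.float32)
        print(n,k,cv2.boundingRect(c),cv2.minAreaRect(q), onplane(n,cen(c),.006)[0].round(4))
s=ims["scene"][90:190,130:330]; cv2.imwrite("pics/crop1.png",cv2.resize(s,None,fx=4,fy=4,interpolation=2)[:,:,::-1])
E
```

```text
scene cap (278, 175, 18, 18) 233.5 [286.25553176 183.70235546] [ 0.4207 -0.15    0.012 ] [16 16 17]
scene knob (313, 208, 17, 20) 245.5 [321.12355737 217.5125594 ] [0.4712 0.0016 0.017 ] [31 32 33]
scene collar (364, 219, 19, 20) 261.0 [372.7816092  228.11238825] [0.4243 0.1315 0.013 ] [133 126 113]
scene bearing (418, 228, 32, 32) 961.0 [433.5 243.5] [0.3813 0.2832 0.011 ] [64 61 62]
scene yellow (199, 180, 58, 58) ((0.5764872431755066, -0.23619502782821655), (0.18629908561706543, 0.09127141535282135), 65.34359741210938) [ 0.5781 -0.2333  0.006 ]
scene grey (228, 219, 96, 96) ((0.6473760604858398, -0.022703155875205994), (0.27278226613998413, 0.24392545223236084), 33.295433044433594) [ 0.6552 -0.0068  0.006 ]
scene blue (363, 288, 36, 50) ((0.617519736289978, 0.26098760962486267), (0.11117223650217056, 0.07466151565313339), 23.995473861694336) [0.6187 0.2619 0.006 ]
side cap (342, 185, 13, 4) 23.0 [347.39130435 186.42028986] [ 0.4393 -0.1691  0.012 ] [73 69 61]
side knob (295, 198, 15, 16) 157.0 [302.05414013 206.30679406] [0.4641 0.0058 0.017 ] [48 46 43]
side collar (270, 226, 17, 18) 225.0 [278.3362963  234.27925926] [0.426  0.1313 0.013 ] [103  83  51]
side bearing (226, 257, 32, 32) 961.0 [241.5 272.5] [0.3884 0.2826 0.011 ] [92 89 93]
side yellow (303, 152, 56, 24) ((0.5730815529823303, -0.23634132742881775), (0.18036654591560364, 0.09835507720708847), 65.44589233398438) [ 0.575  -0.2366  0.006 ]
side grey (232, 148, 68, 68) ((0.6754656434059143, -0.013866990804672241), (0.24360109865665436, 0.39145296812057495), 46.5761604309082) [ 0.6515 -0.0092  0.006 ]
side blue (175, 213, 48, 28) ((0.6153690814971924, 0.26181089878082275), (0.11181572079658508, 0.0825626477599144), 23.99782943725586) [0.6164 0.262  0.006 ]
```

View pics/crop1.png

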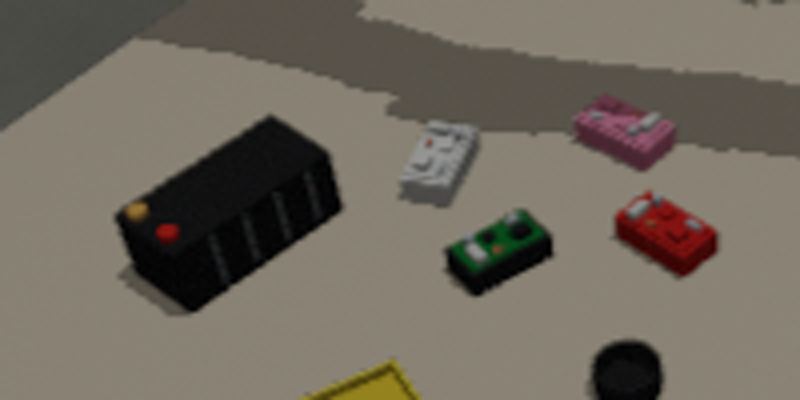

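The crop shows the green-topped black-based board at scene (255,153) as the only match. The white, pink and red ones are look-alikes, and the black block with studs is the battery. Next I use the wrist camera for close measurements.

```bash
cat >> h.py <<'E'
from scipy.spatial.transform import Rotation as Ro
def tool():
    s=sensors.observe(); return s,s["position"],Ro.from_rotvec(s["orientation"]).as_matrix()
def go(x,y,z,yaw=None,p=None,yaw0=None):
    "tool-axis shares from (p,yaw0 | measured) to TCP x,y,z; yaw = angle of tool x, deg"
    s,p0,R=tool(); p=p0 if p is None else np.array(p)
    y0=np.degrees(np.arctan2(R[1,0],R[0,0])) if yaw0 is None else yaw0
    a=np.radians(y0); X=np.array([np.cos(a),np.sin(a),0]);Y=np.array([np.sin(a),-np.cos(a),0]);d=np.array([x,y,z])-p
    t=0 if yaw is None else (y0-yaw+180)%360-180
    if yaw is not None: t=min([t,t-180,t+180],key=abs)
    sh=np.array([d@X,d@Y,-d[2]])/.6
    print("yaw0 %.1f total"%y0,sh.round(4),"turn",round(t/180,4),"deg",round(t,1),"rows>=",round(max(np.linalg.norm(d)/.05,abs(t)/8.59),1))
E
python3 - <<'E'
from h import *
s,p,R=tool();c=optics.calibration("wrist");Rc=cv2.Rodrigues(c["rvec"])[0]
print(R.round(3),c["K"],"cam in tool",R.T@(-Rc.T@c["tvec"]-p),"cam axes in tool",(R.T@Rc.T).round(3))
go(.43,-.03,.30)
E
```

```text
[[ 0.959  0.285 -0.   ]
 [ 0.285 -0.959  0.001]
 [ 0.    -0.001 -1.   ]] [[342.64231486   0.         319.78200245]
 [  0.         342.64231486 200.15241306]
 [  0.           0.           1.        ]] cam in tool [ 7.73752033e-02 -1.52356551e-05 -8.14167436e-02] cam axes in tool [[-0.    -0.964 -0.266]
 [ 1.    -0.     0.   ]
 [-0.    -0.266  0.964]]
yaw0 16.5 total [ 0.6727 -0.8309  0.0035] turn 0.0 deg 0 rows>= 12.8
```

Call:
{"op": "drive_tool", "data": {"targets": [0,0.0464,-0.0527,-0.0056,0,0,0.0464,-0.0527,-0.0056,0,0,0.0464,-0.0527,-0.0056,0,0,0.0464,-0.0527,-0.0056,0,0,0.0464,-0.0527,-0.0056,0], "squeeze": 15}}

```text
time: 0.7
position: [0.274, -0.4302, 0.3195]
orientation: [-3.109, -0.452, -0.0]
contact_force: [1.1, -0.1, 0.0]
finger_gap: 0.0939
grip_force: 0.0
```

Call:
{"op": "drive_tool", "data": {"targets": [0,0.0464,-0.0527,-0.0056,0,0,0.0464,-0.0527,-0.0056,0,0,0.0464,-0.0527,-0.0056,0,0,0.0464,-0.0527,-0.0056,0,0,0.0464,-0.0527,-0.0056,0]}}

```text
time: 1.2
position: [0.3623, -0.2391, 0.3365]
orientation: [3.109, 0.452, 0.0]
contact_force: [0.6, 0.2, -0.5]
finger_gap: 0.0936
grip_force: 0.0
```

Call:
{"op": "drive_tool", "data": {"targets": [0,0.0464,-0.0527,-0.0056,0,0,0.0464,-0.0527,-0.0056,0,0,0.0464,-0.0527,-0.0056,0,0,0.0464,-0.0527,-0.0056,0,0,0.0464,-0.0527,-0.0056,0]}}

```text
time: 1.7
position: [0.4508, -0.0479, 0.3534]
orientation: [3.109, 0.452, 0.0]
contact_force: [0.5, -0.6, -0.5]
finger_gap: 0.0937
grip_force: 0.0
```

Run:
```python
from h import *
s,p,R=tool();print(p,s["joint_pos"].round(2),s["joint_vel"].max())
np.save("cal1.npy",optics.calibration("wrist"),allow_pickle=True)
im=optics.read_camera("wrist");cv2.imwrite("pics/w1.png",im[:,:,::-1])
```

```text
[ 0.45076109 -0.047873    0.35336775] [ 0.14  0.28 -0.12  1.97  0.04  0.89 -1.29] 0.18711660354075033
```

View pics/w1.png

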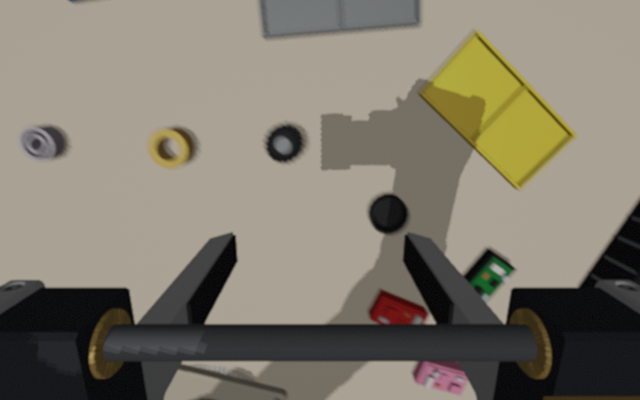

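The wrist view is centred over the parts: cap (388,213), knob (284,144), collar (170,148), bearing (42,143) and green board (490,275). The whole yellow tray is visible at (498,110), and the grey tray's edge is at the top.

Run:
```python
from h import *
im=cv2.imread("pics/w1.png")[:,:,::-1].copy();cal=np.load("cal1.npy",allow_pickle=True).item()
b=lambda h:h[...,2]<48
for k,p,w,f,H in [("cap",(388,213),30,b,24),("knob",(284,144),28,lambda h:(h[...,2]<60)|((h[...,1]<35)&(h[...,0]>60)),32),("collar",(170,148),32,lambda h:(h[...,1]>100),26),("bearing",(42,143),32,lambda h:(h[...,0]>60)&(h[...,0]<178)|(h[...,2]<70),22)]:
    c=blob(im,p,w,f);c=cv2.convexHull(c);print(k,cv2.boundingRect(c),cv2.contourArea(c),cen(c),onplane(0,cen(c),H/2000,cal)[0].round(4))
c=blob(im,(498,110),90,lambda h:(h[...,1]>150)&(h[...,0]<35));q=onplane(0,c[:,0],.010,cal)[:,:2].astype(np.float32)
print("yellow",cv2.minAreaRect(q),onplane(0,cen(c),.01,cal)[0])
c=blob(im,(490,275),50,lambda h:(h[...,0]>40)&(h[...,0]<90)&(h[...,1]>100));q=onplane(0,c[:,0],.022,cal)[:,:2].astype(np.float32)
print("green",cv2.boundingRect(c),cv2.minAreaRect(q))
for n,p,w in(("scene",(276,267),44),("side",(266,182),30)):
    i=optics.read_camera(n);x,y=p;print(i[y,x],i[y-40,x])
    c=blob(i,p,w,lambda h:h[...,1]<26);c=cv2.convexHull(c);q=onplane(n,c[:,0],.008)[:,:2].astype(np.float32)
    print(n,cv2.boundingRect(c),cv2.minAreaRect(q))
```

```text
cap (370, 195, 37, 38) 1043.5 [388.19757227 213.4877815 ] [ 0.4214 -0.149   0.012 ]
knob (267, 126, 35, 35) 905.5 [284.2475612  143.08098656] [0.471  0.0029 0.016 ]
collar (150, 129, 43, 38) 1267.5 [170.71781723 147.29993425] [0.4261 0.1351 0.013 ]
bearing (21, 128, 43, 32) 1084.0 [ 41.675123   142.93342558] [0.3859 0.2884 0.011 ]
yellow ((0.5766448378562927, -0.23444585502147675), (0.1755596548318863, 0.09142441302537918), 65.61149597167969) [ 0.57958485 -0.23122516  0.01      ]
green (470, 256, 42, 39) ((0.37912991642951965, -0.3042564392089844), (0.036454781889915466, 0.05294392257928848), 71.6751708984375)
[71 74 75] [143 136 121]
scene (235, 244, 82, 47) ((0.6523977518081665, -0.011487498879432678), (0.09817155450582504, 0.18152333796024323), 21.06124496459961)
[73 74 73] [146 140 127]
side (239, 163, 52, 39) ((0.6521188616752625, -0.011489100754261017), (0.0988822728395462, 0.1953222155570984), 21.058095932006836)
```

Run:
```python
from h import *
s,p,R=tool(); print(p)
y=np.degrees(np.arctan2(R[1,0],R[0,0]))
L=[p,(.4214,-.1495,.17),(.668,-.053,.17),(.471,.002,.17),(.636,.030,.17),(.4255,.133,.17),(.595,-.196,.17),(.385,.2865,.17),(.558,-.276,.17)]
for a,b in zip(L,L[1:]): go(*b,p=a,yaw0=y)
```

```text
[ 0.45121563 -0.04688703  0.35318389]
yaw0 16.9 total [-0.0972  0.1492  0.3053] turn 0.0 deg 0 rows>= 4.2
yaw0 16.9 total [ 0.44   -0.0345 -0.    ] turn 0.0 deg 0 rows>= 5.3
yaw0 16.9 total [-0.2875 -0.1831 -0.    ] turn 0.0 deg 0 rows>= 4.1
yaw0 16.9 total [ 0.2767  0.0352 -0.    ] turn 0.0 deg 0 rows>= 3.3
yaw0 16.9 total [-0.2858 -0.2662 -0.    ] turn 0.0 deg 0 rows>= 4.7
yaw0 16.9 total [ 0.111   0.6068 -0.    ] turn 0.0 deg 0 rows>= 7.4
yaw0 16.9 total [-0.1013 -0.8712 -0.    ] turn 0.0 deg 0 rows>= 10.5
yaw0 16.9 total [ 0.0036  0.9808 -0.    ] turn 0.0 deg 0 rows>= 11.8
```

Call:
{"op": "drive_tool", "data": {"targets": [0,-0.0194,0.0298,0.061,0,0,-0.0194,0.0298,0.061,0,0,-0.0194,0.0298,0.061,0,0,-0.0194,0.0298,0.061,0,0,-0.0194,0.0298,0.061,0]}}

```text
time: 2.35
position: [0.4188, -0.1541, 0.169]
orientation: [3.108, 0.449, -0.0]
contact_force: [0.8, -0.5, 0.7]
finger_gap: 0.094
grip_force: 0.0
```

Call:
{"op": "drive_tool", "data": {"targets": [0,0,0,0.01,0,0,0,0,0.02,0,0,0,0,0.02,0,0,0,0,0,0,0,0,0,0,0]}}

```text
time: 2.85
position: [0.4203, -0.1519, 0.1409]
orientation: [3.108, 0.452, 0.001]
contact_force: [-0.3, 0.2, 0.7]
finger_gap: 0.0941
grip_force: 0.0
```

Run:
```python
from h import *
go(.4214,-.1495,.108)
c=optics.calibration("wrist");im=optics.read_camera("wrist");cv2.imwrite("pics/w2.png",im[:,:,::-1])
```

```text
yaw0 16.5 total [ 0.0029 -0.0033  0.0548] turn 0.0 deg 0 rows>= 0.7
```

View pics/w2.png

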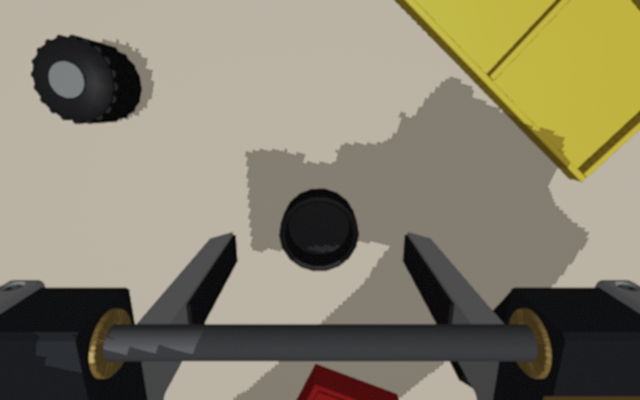

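The cap at (319,229) lies midway between the fingers, and the red look-alike is well behind. I can go down and grip.

Call:
{"op": "drive_tool", "data": {"targets": [0,0.0029,-0.0033,0.02,0,0,0,0,0.02,0,0,0,0,0.0148,0,0,0,0,0,0,0.7,0,0,0,0]}}

```text
time: 3.4
position: [0.4215, -0.1496, 0.1083]
orientation: [-3.109, -0.452, -0.001]
contact_force: [0.3, 0.0, 0.7]
finger_gap: 0.0889
grip_force: 0.0
```

Call:
{"op": "drive_tool", "data": {"targets": [0.7,0,0,0,0,0.7,0,0,0,0,0.7,0,0,0,0,0.7,0,0,0,0,0.7,0,0,0,0]}}

```text
time: 3.9
position: [0.4213, -0.1495, 0.1077]
orientation: [3.109, 0.452, -0.001]
contact_force: [-0.3, 0.2, 3.0]
finger_gap: 0.0501
grip_force: 15.1
```

Call:
{"op": "drive_tool", "data": {"targets": [0.7,0,0,-0.03,0,0.7,0,0,-0.04,0,0.7,0,0,-0.033,0,0.7,0.03,-0.0025,0,0,0.7,0.05,-0.0045,0,0]}}

```text
time: 4.4
position: [0.465, -0.1328, 0.1701]
orientation: [3.109, 0.447, -0.003]
contact_force: [0.6, 0.1, -0.8]
finger_gap: 0.0497
grip_force: 15.0
```

Call:
{"op": "drive_tool", "data": {"targets": [0.7,0.08,-0.007,0,0,0.7,0.08,-0.007,0,0,0.7,0.08,-0.007,0,0,0.7,0.08,-0.0065,0,0,0.7,0.0398,-0.003,0,0]}}

```text
time: 4.9
position: [0.6712, -0.0497, 0.1693]
orientation: [-3.106, -0.456, -0.004]
contact_force: [-1.1, -0.0, -0.4]
finger_gap: 0.0494
grip_force: 15.0
```

Call:
{"op": "drive_tool", "data": {"targets": [0.7,0,0,0,0,0.7,0,0,0,0,0.7,0,0,0.02,0,0.7,0,0,0.02,0,0.7,0,0,0,0]}}

```text
time: 5.4
position: [0.6654, -0.0536, 0.1428]
orientation: [-3.109, -0.451, 0.009]
contact_force: [0.5, -0.3, -0.9]
finger_gap: 0.0501
grip_force: 15.0
```

Run:
```python
from h import *
print(tool()[:2])
go(.668,-.053,.111)
c=optics.calibration("wrist");im=optics.read_camera("wrist");cv2.imwrite("pics/w3.png",im[:,:,::-1])
```

```text
({'time': 5.4, 'joint_pos': array([ 0.16409853,  0.84942291, -0.22107476,  1.57674236,  0.24500514,
        0.74851308, -1.44822844]), 'joint_vel': array([-0.00269002, -0.019685  , -0.00927325, -0.02508815, -0.00465542,
        0.01924726,  0.00468468]), 'joint_torque': array([-1.63850435e-01, -6.15568471e+01, -2.93977663e+00, -1.52421230e+01,
        2.41929665e-02, -3.04938275e-01, -2.65856890e-02]), 'position': array([ 0.66543842, -0.05362177,  0.14278884]), 'orientation': array([-3.10859387, -0.4506875 ,  0.00889964]), 'contact_force': array([ 0.54690237, -0.32205546, -0.94911742]), 'ft_torque': array([-0.00115865, -0.01144007,  0.0525556 ]), 'grip_force': 14.999962183646858, 'finger_gap': 0.050079718258334}, array([ 0.66543842, -0.05362177,  0.14278884]))
yaw0 16.5 total [0.0044 0.0002 0.053 ] turn 0.0 deg 0 rows>= 0.6
```

View pics/w3.png

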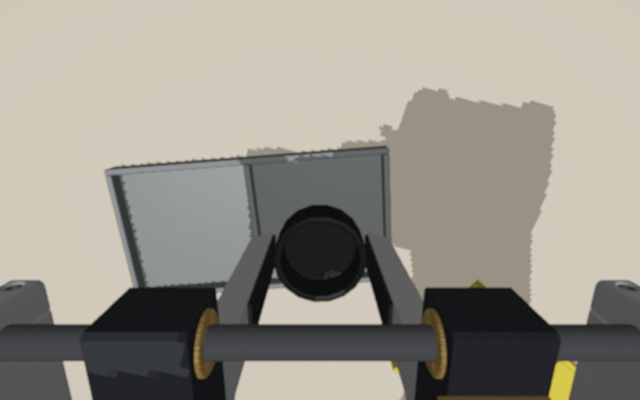

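The cap, at (320,253), is held upright in front of the right-hand grey bay at (320,220). I lower it straight down.

Call:
{"op": "drive_tool", "data": {"targets": [0.7,0.0044,0,0.02,0,0.7,0,0,0.018,0,0.7,0,0,0.01,0,0.7,0,0,0.003,0,0.7,0,0,0,0]}}

```text
time: 5.95
position: [0.6701, -0.0519, 0.1142]
orientation: [-3.109, -0.452, 0.002]
contact_force: [0.4, -0.9, -0.3]
finger_gap: 0.0501
grip_force: 15.0
```

Call:
{"op": "drive_tool", "data": {"targets": [0.7,0,0,0.0008,0,0.7,0,0,0.0004,0,0.7,0,0,0,0,0.7,0,0,0,0,0.7,0,0,0,0]}}

```text
time: 6.45
position: [0.6704, -0.052, 0.1142]
orientation: [-3.109, -0.452, 0.0]
contact_force: [0.3, -0.3, 0.5]
finger_gap: 0.0498
grip_force: 15.0
```

Call:
{"op": "drive_tool", "data": {"targets": [0.7,-0.003,0,0.003,0,0.7,0,0,0.0015,0,0.7,0,0,0,0,0.7,0,0,0,0,0.7,0,0,0,0]}}

```text
time: 6.95
position: [0.6686, -0.0525, 0.1113]
orientation: [-3.109, -0.452, 0.001]
contact_force: [0.3, -0.3, 0.7]
finger_gap: 0.0499
grip_force: 15.0
```

Call:
{"op": "drive_tool", "data": {"targets": [0.7,0,0,0.0008,0,0.7,0,0,0,0,0.7,0,0,0,0,0.7,0,0,0,0,0.7,0,0,0,0]}}

```text
time: 7.45
position: [0.6687, -0.0525, 0.1109]
orientation: [-3.109, -0.452, 0.0]
contact_force: [0.7, -0.3, -0.1]
finger_gap: 0.0502
grip_force: 15.0
```

Call:
{"op": "drive_tool", "data": {"targets": [0.7,0,0,0.001,0,0.7,0,0,0,0,0.7,0,0,0,0,0.7,0,0,0,0,0.7,0,0,0,0]}}

```text
time: 7.95
position: [0.6687, -0.0524, 0.1108]
orientation: [3.109, 0.452, -0.0]
contact_force: [-1.6, 0.1, 5.7]
finger_gap: 0.05
grip_force: 15.0
```

Call:
{"op": "drive_tool", "data": {"targets": [0.35,0,0,0,0,0.35,0,0,0,0,0.35,0,0,0,0,0.35,0,0,0,0,0.35,0,0,0,0]}}

```text
time: 8.45
position: [0.6685, -0.0525, 0.11]
orientation: [-3.109, -0.452, 0.001]
contact_force: [-0.0, 0.8, -0.2]
finger_gap: 0.0612
grip_force: 0.0
```

Call:
{"op": "drive_tool", "data": {"targets": [0.35,0,0,-0.02,0,0.35,0,0,-0.04,0,0.35,0,0,-0.04,0,0,-0.03,-0.0187,0,0,0,-0.05,-0.0311,0,0]}}

```text
time: 8.95
position: [0.6159, -0.038, 0.1722]
orientation: [3.108, 0.449, 0.008]
contact_force: [0.1, -0.1, 0.6]
finger_gap: 0.0737
grip_force: 0.0
```

Call:
{"op": "drive_tool", "data": {"targets": [0,-0.06,-0.0373,0,0,0,-0.06,-0.0373,0,0,0,-0.05,-0.0311,0,0,0,-0.04,-0.025,0,0,0,0,0,0,0]}}

```text
time: 9.45
position: [0.4672, 0.0026, 0.1711]
orientation: [-3.108, -0.456, 0.006]
contact_force: [0.4, 0.2, 0.2]
finger_gap: 0.0937
grip_force: 0.0
```

Call:
{"op": "drive_tool", "data": {"targets": [0,0,0,0,0,0,0,0,0.01,0,0,0,0,0.01,0,0,0,0,0,0,0,0,0,0,0]}}

```text
time: 9.95
position: [0.4711, 0.0016, 0.1578]
orientation: [-3.109, -0.452, 0.002]
contact_force: [0.1, 0.9, 0.7]
finger_gap: 0.0943
grip_force: 0.0
```

Run:
```python
from h import *
go(.471,.002,.108)
c=optics.calibration("wrist");im=optics.read_camera("wrist");sc=optics.read_camera("scene")
b=blob(im,(320,225),75,lambda h:(h[...,2]<60)|((h[...,1]<35)&(h[...,0]>60)));b=cv2.convexHull(b);print(cv2.boundingRect(b),onplane(0,cen(b),.018,c)[0])
sc=cv2.resize(sc[170:300,200:400],(640,416));cv2.imwrite("pics/w4.png",np.vstack([im[:,:,::-1],sc[:,:,::-1]])[:600])
cv2.imwrite("pics/w4.png",np.vstack([cv2.resize(im,(480,300)),cv2.resize(sc,(480,300))])[:,:,::-1])
```

```text
yaw0 16.5 total [-0.     -0.0007  0.083 ] turn 0.0 deg 0 rows>= 1.0
(288, 190, 68, 72) [4.69647238e-01 1.24743021e-04 1.80000000e-02]
```

View pics/w4.png

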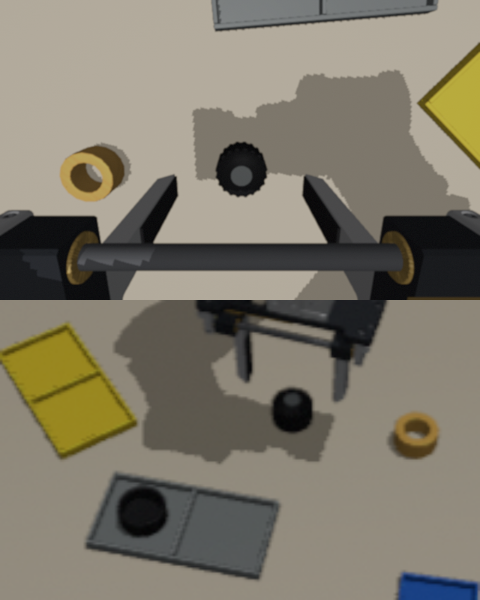

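The cap stands flat in the left grey bay (scene crop at 142,510). The knob at (241,168) is between the fingers.

Call:
{"op": "drive_tool", "data": {"targets": [0,-0.001,0,0.03,0,0,0,0,0.03,0,0,0,0,0.018,0,0,0,0,0.005,0,0.7,0,0,0,0]}}

```text
time: 10.55
position: [0.4703, 0.0017, 0.1083]
orientation: [-3.109, -0.452, 0.002]
contact_force: [-1.3, 0.0, -0.1]
finger_gap: 0.0889
grip_force: 0.0
```

Call:
{"op": "drive_tool", "data": {"targets": [0.7,0,0,0,0,0.7,0,0,0,0,0.7,0,0,0,0,0.7,0,0,0,0,0.7,0,0,0,0]}}

```text
time: 11.05
position: [0.4704, 0.0016, 0.1087]
orientation: [-3.109, -0.452, 0.0]
contact_force: [-0.3, -1.0, -1.0]
finger_gap: 0.0496
grip_force: 0.0
```

Run:
```python
from h import *
go(.636,.030,.17)
```

```text
yaw0 16.5 total [ 0.278   0.0332 -0.1021] turn 0.0 deg 0 rows>= 3.6
```

Call:
{"op": "drive_tool", "data": {"targets": [0.7,0,0,0,0,0.7,0,0,0,0,0.7,0,0,0,0,0.7,0,0,0,0,0.7,0,0,0,0]}}

```text
time: 11.55
position: [0.4704, 0.0015, 0.1086]
orientation: [3.109, 0.452, -0.001]
contact_force: [0.6, -0.0, 3.1]
finger_gap: 0.0421
grip_force: 15.0
```

Call:
{"op": "drive_tool", "data": {"targets": [0.7,0,0,-0.03,0,0.7,0,0,-0.04,0,0.7,0,0,-0.032,0,0.7,0.038,0.0042,0,0,0.7,0.06,0.0072,0,0]}}

```text
time: 12.05
position: [0.5276, 0.0113, 0.1702]
orientation: [3.109, 0.451, -0.004]
contact_force: [-0.0, -0.6, -0.1]
finger_gap: 0.0423
grip_force: 15.0
```

Call:
{"op": "drive_tool", "data": {"targets": [0.7,0.06,0.0072,0,0,0.7,0.06,0.0072,0,0,0.7,0.04,0.005,0,0,0.7,0.02,0.0024,0,0,0.7,0,0,0,0]}}

```text
time: 12.55
position: [0.637, 0.0306, 0.1689]
orientation: [-3.108, -0.452, -0.0]
contact_force: [-0.1, 1.0, 0.2]
finger_gap: 0.0422
grip_force: 15.0
```

Call:
{"op": "drive_tool", "data": {"targets": [0.7,0,0,0,0,0.7,0,0,0.02,0,0.7,0,0,0.02,0,0.7,0,0,0,0,0.7,0,0,0,0]}}

```text
time: 13.05
position: [0.6353, 0.0299, 0.1449]
orientation: [-3.109, -0.452, 0.003]
contact_force: [1.0, -0.6, -1.7]
finger_gap: 0.0425
grip_force: 15.0
```

Run:
```python
from h import *
go(.636,.030,.1117)
```

```text
yaw0 16.5 total [0.0012 0.0002 0.0553] turn 0.0 deg 0 rows>= 0.7
```

Call:
{"op": "drive_tool", "data": {"targets": [0.7,0.001,0,0.02,0,0.7,0,0,0.02,0,0.7,0,0,0.01,0,0.7,0,0,0.004,0,0.7,0,0,0,0]}}

```text
time: 13.55
position: [0.6362, 0.0302, 0.1126]
orientation: [-3.109, -0.452, 0.002]
contact_force: [0.4, -0.1, -0.2]
finger_gap: 0.0424
grip_force: 15.0
```

Call:
{"op": "drive_tool", "data": {"targets": [0.7,0,0,0.001,0,0.7,0,0,0,0,0.7,0,0,0,0,0.7,0,0,0,0,0.7,0,0,0,0]}}

```text
time: 14.05
position: [0.6366, 0.0302, 0.1128]
orientation: [-3.109, -0.452, 0.0]
contact_force: [-0.5, 0.5, -0.5]
finger_gap: 0.0423
grip_force: 15.0
```

Call:
{"op": "drive_tool", "data": {"targets": [0.7,0,0,0.0015,0,0.7,0,0,0,0,0.7,0,0,0,0,0.7,0,0,0,0,0.7,0,0,0,0]}}

```text
time: 14.55
position: [0.6365, 0.0302, 0.1117]
orientation: [-3.109, -0.452, 0.001]
contact_force: [-0.3, -0.2, -0.5]
finger_gap: 0.0423
grip_force: 15.0
```

Call:
{"op": "drive_tool", "data": {"targets": [0.7,0,0,0.001,0,0.7,0,0,0,0,0.7,0,0,0,0,0.7,0,0,0,0,0.7,0,0,0,0]}}

```text
time: 15.05
position: [0.6365, 0.0302, 0.1117]
orientation: [3.109, 0.452, -0.0]
contact_force: [-1.8, -0.4, 6.1]
finger_gap: 0.0423
grip_force: 15.0
```

Call:
{"op": "drive_tool", "data": {"targets": [0.35,0,0,0,0,0.35,0,0,0,0,0.35,0,0,0,0,0.35,0,0,0,0,0.35,0,0,-0.02,0]}}

```text
time: 15.55
position: [0.6354, 0.03, 0.1219]
orientation: [-3.109, -0.452, 0.006]
contact_force: [-0.0, -0.4, 0.5]
finger_gap: 0.0612
grip_force: 0.0
```

Call:
{"op": "drive_tool", "data": {"targets": [0.35,0,0,-0.04,0,0.35,0,0,-0.04,0,0,-0.03,-0.0275,0,0,0,-0.05,-0.0458,0,0,0,-0.05,-0.0458,0,0]}}

```text
time: 16.05
position: [0.5409, 0.0767, 0.1722]
orientation: [-3.109, -0.45, -0.002]
contact_force: [0.1, 0.4, -0.8]
finger_gap: 0.0814
grip_force: 0.0
```

Call:
{"op": "drive_tool", "data": {"targets": [0,-0.05,-0.0458,0,0,0,-0.05,-0.0458,0,0,0,-0.04,-0.0366,0,0,0,-0.0185,-0.0168,0,0,0,0,0,0,0]}}

```text
time: 16.55
position: [0.4246, 0.1337, 0.1718]
orientation: [-3.108, -0.457, 0.001]
contact_force: [0.3, 0.3, 0.3]
finger_gap: 0.0936
grip_force: 0.0
```

Call:
{"op": "drive_tool", "data": {"targets": [0,0,0,0,0,0,0,0,0.01,0,0,0,0,0.01,0,0,0,0,0,0,0,0,0,0,0]}}

```text
time: 17.05
position: [0.4256, 0.1324, 0.1587]
orientation: [3.109, 0.451, -0.002]
contact_force: [0.5, -0.5, 0.4]
finger_gap: 0.0938
grip_force: 0.0
```

Run:
```python
from h import *
go(.4255,.133,.108)
c=optics.calibration("wrist");im=optics.read_camera("wrist");sc=optics.read_camera("scene")
b=blob(im,(320,225),75,lambda h:(h[...,1]>100)&(h[...,0]<35));b=cv2.convexHull(b);print(cv2.boundingRect(b),onplane(0,cen(b),.014,c)[0])
sc=cv2.resize(sc[170:300,200:400],(640,416))
cv2.imwrite("pics/w5.png",np.vstack([cv2.resize(im,(480,300)),cv2.resize(sc,(480,300))])[:,:,::-1])
```

```text
yaw0 16.5 total [ 0.0001 -0.001   0.0846] turn 0.0 deg 0 rows>= 1.0
(287, 186, 70, 73) [0.42459449 0.13095549 0.014     ]
```

View pics/w5.png

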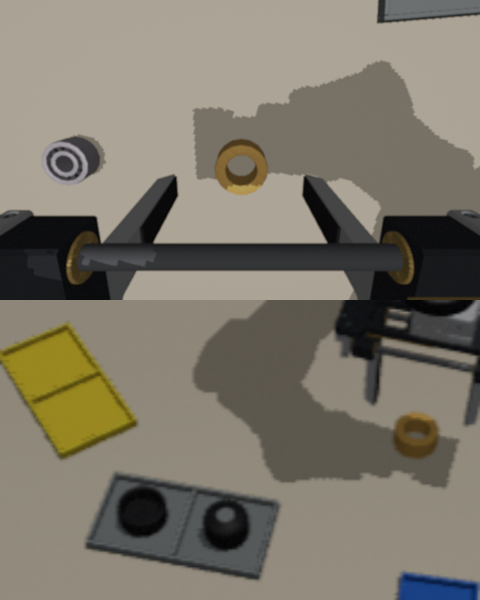

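Cap and knob stand flat in their grey bays (scene crop at 142,510 and 226,522). The collar at (241,167) is between the fingers.

Call:
{"op": "drive_tool", "data": {"targets": [0,-0.001,0.001,0.03,0,0,0,0,0.03,0,0,0,0,0.018,0,0,0,0,0.006,0,0.7,0,0,0,0], "squeeze": 25}}

```text
time: 17.65
position: [0.4249, 0.132, 0.1084]
orientation: [-3.109, -0.453, 0.002]
contact_force: [0.6, -0.1, 0.2]
finger_gap: 0.089
grip_force: 0.0
```

Call:
{"op": "drive_tool", "data": {"targets": [0.7,0,0,0,0,0.7,0,0,0,0,0.7,0,0,0,0,0.7,0,0,0,0,0.7,0,0,0,0]}}

```text
time: 18.15
position: [0.4251, 0.132, 0.109]
orientation: [-3.109, -0.452, 0.0]
contact_force: [0.5, -1.5, 0.0]
finger_gap: 0.0497
grip_force: 0.6
```

Call:
{"op": "drive_tool", "data": {"targets": [0.7,0,0,0,0,0.7,0,0,0,0,0.7,0,0,0,0,0.7,0,0,0,0,0.7,0,0,0,0]}}

```text
time: 18.65
position: [0.4252, 0.132, 0.109]
orientation: [3.109, 0.452, -0.0]
contact_force: [0.3, -2.1, 4.9]
finger_gap: 0.0475
grip_force: 25.0
```

Call:
{"op": "drive_tool", "data": {"targets": [0.7,0,0,-0.03,0,0.7,0,0,-0.04,0,0.7,0,0,-0.033,0,0.7,0.006,0.031,0,0,0.7,0.012,0.062,0,0]}}

```text
time: 19.15
position: [0.451, 0.084, 0.1711]
orientation: [-3.105, -0.461, -0.001]
contact_force: [0.4, 0.1, -1.5]
finger_gap: 0.0478
grip_force: 25.0
```

Call:
{"op": "drive_tool", "data": {"targets": [0.7,0.014,0.072,0,0,0.7,0.014,0.072,0,0,0.7,0.014,0.072,0,0,0.7,0.014,0.072,0,0,0.7,0.014,0.072,0,0]}}

```text
time: 19.65
position: [0.5532, -0.1151, 0.17]
orientation: [-3.108, -0.452, 0.002]
contact_force: [1.2, 0.8, -2.9]
finger_gap: 0.0475
grip_force: 25.0
```

Call:
{"op": "drive_tool", "data": {"targets": [0.7,0.012,0.062,0,0,0.7,0.01,0.052,0,0,0.7,0.006,0.032,0,0,0.7,0,0,0,0,0.7,0,0,0,0]}}

```text
time: 20.15
position: [0.5933, -0.1918, 0.1697]
orientation: [-3.107, -0.452, 0.003]
contact_force: [-0.2, 1.2, -2.5]
finger_gap: 0.048
grip_force: 25.0
```

Run:
```python
from h import *
go(.595,-.196,.1117)
```

```text
yaw0 16.5 total [0.0007 0.0076 0.0966] turn 0.0 deg 0 rows>= 1.2
```

Call:
{"op": "drive_tool", "data": {"targets": [0.7,0.0007,0.0076,0.02,0,0.7,0,0,0.03,0,0.7,0,0,0.025,0,0.7,0,0,0.012,0,0.7,0,0,0.005,0]}}

```text
time: 20.65
position: [0.5952, -0.196, 0.1141]
orientation: [-3.107, -0.454, 0.004]
contact_force: [0.4, 0.0, -1.8]
finger_gap: 0.0478
grip_force: 25.0
```

Call:
{"op": "drive_tool", "data": {"targets": [0.7,0,0,0,0,0.7,0,0,0,0,0.7,0,0,0,0,0.7,0,0,0,0,0.7,0,0,0,0]}}

```text
time: 21.15
position: [0.596, -0.197, 0.1157]
orientation: [3.109, 0.452, 0.0]
contact_force: [-0.4, 0.0, -2.0]
finger_gap: 0.048
grip_force: 25.0
```

Call:
{"op": "drive_tool", "data": {"targets": [0.7,0,0,0.003,0,0.7,0,0,0.002,0,0.7,0,0,0,0,0.7,0,0,0,0,0.7,0,0,0,0]}}

```text
time: 21.65
position: [0.5958, -0.1969, 0.1123]
orientation: [-3.109, -0.452, 0.001]
contact_force: [-1.3, -0.1, -1.5]
finger_gap: 0.0478
grip_force: 25.0
```

Call:
{"op": "drive_tool", "data": {"targets": [0.7,0,0,0.001,0,0.7,0,0,0,0,0.7,0,0,0,0,0.7,0,0,0,0,0.7,0,0,0,0]}}

```text
time: 22.15
position: [0.5959, -0.1969, 0.1121]
orientation: [3.109, 0.452, -0.001]
contact_force: [-1.9, -0.0, 4.8]
finger_gap: 0.0476
grip_force: 25.0
```

Call:
{"op": "drive_tool", "data": {"targets": [0.35,0,0,0,0,0.35,0,0,0,0,0.35,0,0,0,0,0.35,0,0,0,0,0.35,0,0,-0.02,0]}}

```text
time: 22.65
position: [0.5948, -0.1967, 0.1226]
orientation: [-3.108, -0.452, 0.005]
contact_force: [-0.1, -0.3, 0.1]
finger_gap: 0.061
grip_force: 0.0
```

Call:
{"op": "drive_tool", "data": {"targets": [0.35,0,0,-0.04,0,0.35,0,0,-0.04,0,0,-0.004,-0.032,0,0,0,-0.008,-0.064,0,0,0,-0.01,-0.0797,0,0]}}

```text
time: 23.15
position: [0.5535, -0.1005, 0.1728]
orientation: [3.109, 0.445, 0.003]
contact_force: [0.7, 1.1, 0.7]
finger_gap: 0.0814
grip_force: 0.0
```

Call:
{"op": "drive_tool", "data": {"targets": [0,-0.01,-0.08,0,0,0,-0.01,-0.08,0,0,0,-0.01,-0.08,0,0,0,-0.01,-0.08,0,0,0,-0.01,-0.08,0,0]}}

```text
time: 23.65
position: [0.4556, 0.1237, 0.1727]
orientation: [-3.109, -0.452, -0.002]
contact_force: [0.3, 0.2, -0.0]
finger_gap: 0.0939
grip_force: 0.0
```

Call:
{"op": "drive_tool", "data": {"targets": [0,-0.01,-0.08,0,0,0,-0.01,-0.08,0,0,0,-0.008,-0.064,0,0,0,-0.006,-0.048,0,0,0,-0.0025,-0.024,0,0]}}

```text
time: 24.15
position: [0.3831, 0.2895, 0.1728]
orientation: [-3.105, -0.459, -0.001]
contact_force: [-0.7, -0.3, 0.7]
finger_gap: 0.0946
grip_force: 0.0
```

Call:
{"op": "drive_tool", "data": {"targets": [0,0,0,0,0,0,0,0,0.01,0,0,0,0,0.01,0,0,0,0,0,0,0,0,0,0,0]}}

```text
time: 24.65
position: [0.3848, 0.2849, 0.1595]
orientation: [3.109, 0.449, -0.002]
contact_force: [-0.1, 0.3, 0.1]
finger_gap: 0.0936
grip_force: 0.0
```

Run:
```python
from h import *
go(.385,.2865,.108)
c=optics.calibration("wrist");im=optics.read_camera("wrist");sc=optics.read_camera("scene")
b=blob(im,(320,225),75,lambda h:(h[...,0]>60)&(h[...,0]<178)|(h[...,2]<70));b=cv2.convexHull(b);print(cv2.boundingRect(b),onplane(0,cen(b),.012,c)[0])
sc=cv2.resize(sc[170:300,190:390],(640,416))
cv2.imwrite("pics/w6.png",np.vstack([cv2.resize(im,(480,300)),cv2.resize(sc,(480,300))])[:,:,::-1])
```

```text
yaw0 16.5 total [ 0.0011 -0.0025  0.0858] turn 0.0 deg 0 rows>= 1.0
(290, 189, 60, 63) [0.38454426 0.28466261 0.012     ]
```

View pics/w6.png

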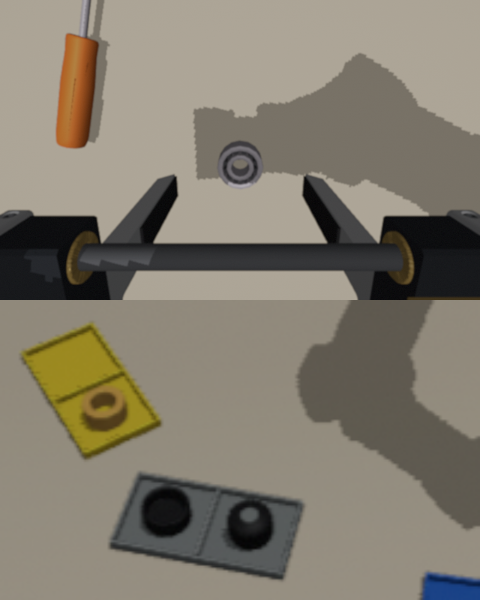

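The collar lies flat in the lower yellow bay (scene crop at 105,407). The bearing at (240,163) is between the fingers, and the screwdriver is far to the left.

Call:
{"op": "drive_tool", "data": {"targets": [0,0,0,0.03,0,0,0,0,0.03,0,0,0,0,0.018,0,0,0,0,0.0085,0,0.8,0,0,0,0]}}

```text
time: 25.25
position: [0.3843, 0.2858, 0.1076]
orientation: [3.108, 0.452, -0.002]
contact_force: [-0.8, -0.7, 0.2]
finger_gap: 0.0889
grip_force: 0.0
```

Call:
{"op": "drive_tool", "data": {"targets": [0.8,0,0,0,0,0.8,0,0,0,0,0.8,0,0,0,0,0.8,0,0,0,0,0.8,0,0,0,0]}}

```text
time: 25.75
position: [0.3846, 0.286, 0.1082]
orientation: [-3.109, -0.452, 0.0]
contact_force: [0.1, -0.0, -0.5]
finger_gap: 0.0493
grip_force: 0.0
```

Call:
{"op": "drive_tool", "data": {"targets": [0.8,0,0,0,0,0.8,0,0,0,0,0.8,0,0,0,0,0.8,0,0,0,0,0.8,0,0,0,0]}}

```text
time: 26.25
position: [0.3845, 0.2857, 0.1081]
orientation: [3.109, 0.452, -0.001]
contact_force: [-0.1, -0.8, 4.1]
finger_gap: 0.0413
grip_force: 25.0
```

Call:
{"op": "drive_tool", "data": {"targets": [0.8,0,0,-0.03,0,0.8,0,0,-0.04,0,0.8,0,0,-0.033,0,0.8,0.0004,0.03,0,0,0.8,0.0008,0.06,0,0]}}

```text
time: 26.75
position: [0.4005, 0.2371, 0.1704]
orientation: [-3.104, -0.46, -0.003]
contact_force: [0.7, 0.1, -2.2]
finger_gap: 0.0414
grip_force: 25.0
```

Call:
{"op": "drive_tool", "data": {"targets": [0.8,0.001,0.075,0,0,0.8,0.001,0.075,0,0,0.8,0.001,0.075,0,0,0.8,0.001,0.075,0,0,0.8,0.001,0.075,0,0]}}

```text
time: 27.25
position: [0.4677, 0.018, 0.1694]
orientation: [-3.108, -0.453, 0.001]
contact_force: [0.7, 1.2, -2.6]
finger_gap: 0.041
grip_force: 25.0
```

Call:
{"op": "drive_tool", "data": {"targets": [0.8,0.001,0.075,0,0,0.8,0.001,0.075,0,0,0.8,0.001,0.075,0,0,0.8,0.001,0.075,0,0,0.8,0.001,0.075,0,0]}}

```text
time: 27.75
position: [0.5346, -0.197, 0.1693]
orientation: [-3.108, -0.452, 0.001]
contact_force: [1.2, 0.1, -2.5]
finger_gap: 0.0415
grip_force: 25.0
```

Call:
{"op": "drive_tool", "data": {"targets": [0.8,0.001,0.06,0,0,0.8,0.001,0.045,0,0,0.8,0,0.03,0,0,0.8,0,0,0,0,0.8,0,0,0,0]}}

```text
time: 28.25
position: [0.5582, -0.2716, 0.169]
orientation: [-3.107, -0.452, 0.002]
contact_force: [-0.3, 1.0, -1.8]
finger_gap: 0.0413
grip_force: 25.0
```

Run:
```python
from h import *
go(.558,-.276,.112)
```

```text
yaw0 16.5 total [-0.0024  0.0069  0.095 ] turn 0.0 deg 0 rows>= 1.1
```

Call:
{"op": "drive_tool", "data": {"targets": [0.8,-0.002,0.006,0.02,0,0.8,0,0,0.03,0,0.8,0,0,0.025,0,0.8,0,0,0.013,0,0.8,0,0,0.004,0]}}

```text
time: 28.75
position: [0.558, -0.2755, 0.113]
orientation: [-3.107, -0.454, 0.004]
contact_force: [-0.1, -1.1, -0.8]
finger_gap: 0.0414
grip_force: 25.0
```

Call:
{"op": "drive_tool", "data": {"targets": [0.8,0,0,0,0,0.8,0,0,0.003,0,0.8,0,0,0,0,0.8,0,0,0,0,0.8,0,0,0,0]}}

```text
time: 29.25
position: [0.5587, -0.2765, 0.113]
orientation: [3.109, 0.452, 0.0]
contact_force: [0.7, 0.6, -1.3]
finger_gap: 0.0412
grip_force: 25.0
```

Call:
{"op": "drive_tool", "data": {"targets": [0.8,0,0,0.002,0,0.8,0,0,0,0,0.8,0,0,0.001,0,0.8,0,0,0,0,0.8,0,0,0,0]}}

```text
time: 29.75
position: [0.5586, -0.2764, 0.1111]
orientation: [3.109, 0.452, -0.001]
contact_force: [-0.7, 0.2, 1.7]
finger_gap: 0.0413
grip_force: 25.0
```

Call:
{"op": "drive_tool", "data": {"targets": [0.8,0,0,0.001,0,0.8,0,0,0,0,0.8,0,0,0,0,0.8,0,0,0,0,0.8,0,0,0,0]}}

```text
time: 30.25
position: [0.5585, -0.2764, 0.1111]
orientation: [3.109, 0.452, -0.001]
contact_force: [-2.6, 0.5, 7.5]
finger_gap: 0.0409
grip_force: 25.0
```

Call:
{"op": "drive_tool", "data": {"targets": [0.4,0,0,0,0,0.4,0,0,0,0,0.4,0,0,0,0,0.4,0,0,0,0,0.4,0,0,-0.02,0]}}

```text
time: 30.75
position: [0.5575, -0.276, 0.1211]
orientation: [-3.107, -0.452, 0.005]
contact_force: [0.4, -0.2, 0.4]
finger_gap: 0.0564
grip_force: 0.0
```

Call:
{"op": "drive_tool", "data": {"targets": [0.4,0,0,-0.04,0,0.4,0,0,-0.06,0,0,-0.03,-0.0066,-0.06,0,0,-0.06,-0.0132,-0.035,0,0,-0.06,-0.0132,0,0]}}

```text
time: 31.25
position: [0.4678, -0.2834, 0.2431]
orientation: [3.104, 0.453, 0.009]
contact_force: [-0.3, 0.1, -0.9]
finger_gap: 0.0771
grip_force: 0.0
```

Call:
{"op": "drive_tool", "data": {"targets": [0,-0.06,-0.013,0,0,0,-0.06,-0.013,0,0,0,-0.037,-0.0085,0,0,0,0,0,0,0,0,0,0,0,0]}}

```text
time: 31.75
position: [0.3712, -0.2904, 0.2402]
orientation: [3.108, 0.451, 0.002]
contact_force: [0.5, -0.7, 0.1]
finger_gap: 0.094
grip_force: 0.0
```

Run:
```python
from h import *
s,p,R=tool();print(p,s["joint_pos"].round(2))
c=optics.calibration("wrist");im=optics.read_camera("wrist");sc=optics.read_camera("scene")
np.save("cal7.npy",c,allow_pickle=True);cv2.imwrite("pics/w7raw.png",im[:,:,::-1])
b=blob(im,(320,220),90,lambda h:(h[...,0]>40)&(h[...,0]<90)&(h[...,1]>100));b=cv2.convexHull(b)
q=onplane(0,b[:,0],.024,c)[:,:2].astype(np.float32);print(cv2.boundingRect(b),cv2.minAreaRect(q))
sc=cv2.resize(sc[170:300,190:390],(640,416))
cv2.imwrite("pics/w7.png",np.vstack([cv2.resize(im,(480,300)),cv2.resize(sc,(480,300))])[:,:,::-1])
```

```text
[ 0.37123908 -0.29040546  0.24023905] [ 0.93  0.5  -0.46  2.06  0.36  0.65 -1.06]
(302, 162, 72, 77) ((0.37083208560943604, -0.3071495294570923), (0.03527836874127388, 0.06537981331348419), 72.34111022949219)
```

View pics/w7.png

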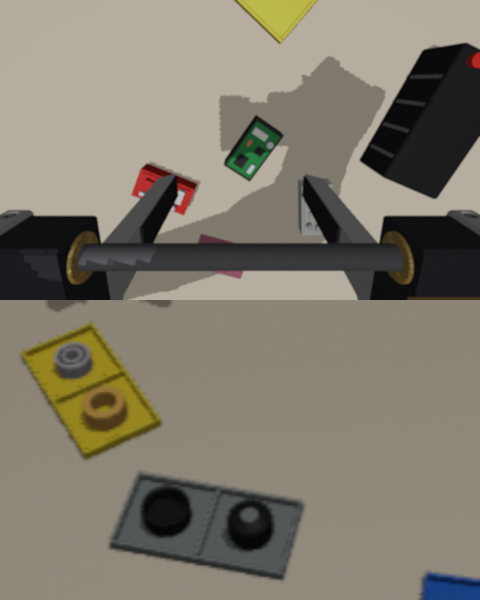

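Collar and bearing lie flat in the yellow tray (scene crop at 105,407 and 73,360). The green board is at wrist (253,148), with red (165,190), white (310,205) and pink (220,255) nearby, so I check finger clearance.

Run:
```python
from h import *
im=cv2.imread("pics/w7raw.png")[:,:,::-1].copy();c=np.load("cal7.npy",allow_pickle=True).item()
B=np.array([.3708,-.3071]);a=np.radians(-17.7);M=np.array([[np.cos(a),np.sin(a)],[np.sin(a),-np.cos(a)]])
for k,p,w,f in[("red",(220,253),50,lambda h:((h[...,0]<8)|(h[...,0]>172))&(h[...,1]>150)),("white",(413,273),45,lambda h:(h[...,1]<28)&(h[...,2]>90))]:
    b=blob(im,p,w,f)
    for z in(0.,.03): q=(onplane(0,b[:,0],z,c)[:,:2]-B)@M.T;print(k,z,"toolxy range",q.min(0).round(3),q.max(0).round(3))
print(im[350,380],im[350,368])
go(.3708,-.3071,.17,-17.7); s,p,R=tool()
go(.6175,.2612,.17,24,p=(.3708,-.3071,.17),yaw0=-17.7)
L=[(.3708,-.3071,.17),(.48,-.0,.17),(.6175,.2612,.17)]
```

```text
red 0.0 toolxy range [-0.147 -0.103] [-0.093 -0.068]
red 0.03 toolxy range [-0.128 -0.099] [-0.078 -0.068]
white 0.0 toolxy range [-0.069  0.096] [-0.02   0.157]
white 0.03 toolxy range [-0.057  0.082] [-0.012  0.137]
[58 60 62] [56 58 60]
yaw0 16.6 total [-0.0104  0.0266  0.1165] turn 0.1906 deg 34.3 rows>= 4.0
yaw0 -17.7 total [ 0.1037 -1.0273 -0.    ] turn -0.2317 deg -41.7 rows>= 12.4
```

Call:
{"op": "drive_tool", "data": {"targets": [0.3,0,0,0,0.038,0.3,0,0,0.02,0.0381,0.3,0,0,0.04,0.0381,0.3,0,0,0.03,0.0381,0.3,0,0,0,0.0381], "squeeze": 20}}

```text
time: 32.35
position: [0.3711, -0.289, 0.1833]
orientation: [-3.102, 0.488, 0.005]
contact_force: [0.2, 0.5, 1.0]
finger_gap: 0.0659
grip_force: 0.0
```

Call:
{"op": "drive_tool", "data": {"targets": [0.3,0,0,0,0,0.3,0,0,0,0,0.3,0,0,0,0,0.3,0,0,0,0,0.3,0,0,0,0]}}

```text
time: 32.85
position: [0.3706, -0.2902, 0.1856]
orientation: [3.104, -0.483, 0.0]
contact_force: [1.3, -0.8, -0.2]
finger_gap: 0.0659
grip_force: 0.0
```

Run:
```python
from h import *
go(.3708,-.3071,.108,-17.7); print(tool()[0]["joint_pos"].round(2))
c=optics.calibration("wrist");im=optics.read_camera("wrist");cv2.imwrite("pics/w8.png",im[:,:,::-1])
b=blob(im,(320,220),90,lambda h:(h[...,0]>40)&(h[...,0]<90)&(h[...,1]>100));b=cv2.convexHull(b)
q=onplane(0,b[:,0],.024,c)[:,:2].astype(np.float32);print(cv2.boundingRect(b),cv2.minAreaRect(q))
```

```text
yaw0 -17.7 total [0.0089 0.0267 0.1293] turn 0.0 deg 0.0 rows>= 1.6
[ 0.77  0.58 -0.23  2.11  0.28  0.48 -1.56]
(319, 163, 49, 86) ((0.37040454149246216, -0.307854026556015), (0.03499671444296837, 0.06549713760614395), 72.26496124267578)
```

View pics/w8.png

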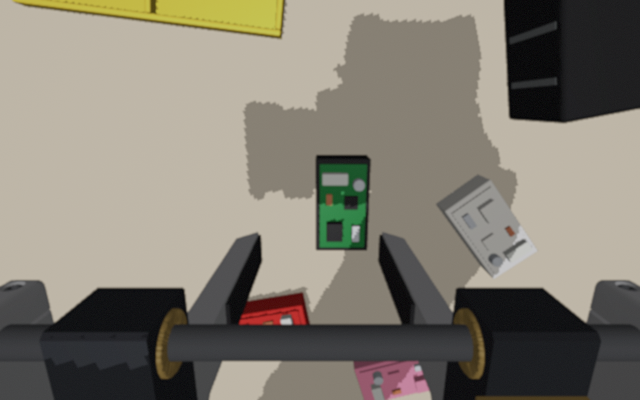

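The board at (343,202) is squarely aligned. The white (487,225), red (275,312) and pink (392,380) ones are clear of the fingers. Shift, descend, grip.

Call:
{"op": "drive_tool", "data": {"targets": [0.3,0.0085,0.0272,0.02,0,0.3,0,0,0.035,0,0.3,0,0,0.025,0,0.3,0,0,0,0,0.3,0,0,0,0]}}

```text
time: 33.4
position: [0.3704, -0.3071, 0.1375]
orientation: [-3.104, 0.484, 0.001]
contact_force: [0.7, -0.3, -0.8]
finger_gap: 0.0658
grip_force: 0.0
```

Run:
```python
from h import *
go(.3706,-.3075,.108,-17.7)
```

```text
yaw0 -17.7 total [0.0006 0.0005 0.0492] turn -0.0001 deg -0.0 rows>= 0.6
```

Call:
{"op": "drive_tool", "data": {"targets": [0.3,0,0,0.02,0,0.3,0,0,0.02,0,0.3,0,0,0.0095,0,0.3,0,0,0,0,0.8,0,0,0,0]}}

```text
time: 33.9
position: [0.3703, -0.307, 0.1075]
orientation: [-3.104, 0.484, 0.001]
contact_force: [0.1, 0.2, 0.1]
finger_gap: 0.0608
grip_force: 0.0
```

Call:
{"op": "drive_tool", "data": {"targets": [0.8,0,0,0,0,0.8,0,0,0,0,0.8,0,0,0,0,0.8,0,0,0,0,0.8,0,0,0,0]}}

```text
time: 34.4
position: [0.3705, -0.3073, 0.1079]
orientation: [3.104, -0.484, 0.0]
contact_force: [-0.8, -0.6, 3.1]
finger_gap: 0.0396
grip_force: 20.0
```

Call:
{"op": "drive_tool", "data": {"targets": [0.8,0,0,-0.02,0,0.8,0,0,-0.03,0,0.8,0,0,-0.05,0,0.8,0,0,-0.02,0,0.8,0,0,0,0]}}

```text
time: 34.9
position: [0.3711, -0.3077, 0.1818]
orientation: [3.102, -0.484, 0.005]
contact_force: [1.0, -0.5, -1.4]
finger_gap: 0.04
grip_force: 20.0
```

Call:
{"op": "drive_tool", "data": {"targets": [0.8,0,0,0,-0.02,0.8,0,0,0,-0.0465,0.8,0,0,0,-0.0465,0.8,0,0,0,-0.0465,0.8,0,0,0,-0.0465]}}

```text
time: 35.4
position: [0.3699, -0.3068, 0.1791]
orientation: [-3.094, -0.537, 0.002]
contact_force: [-0.1, -0.3, -0.9]
finger_gap: 0.0395
grip_force: 20.0
```

Call:
{"op": "drive_tool", "data": {"targets": [0.8,0,0,0,-0.025,0.8,0,0,0,0,0.8,0,0,0,0,0.8,0,0,0,0,0.8,0,0,0,0]}}

```text
time: 35.9
position: [0.3703, -0.3071, 0.1796]
orientation: [-3.074, -0.648, 0.001]
contact_force: [0.4, 0.9, -2.3]
finger_gap: 0.0397
grip_force: 20.0
```

Run:
```python
from h import *
go(.6175,.2615,.18,24);
```

```text
yaw0 23.8 total [ 7.595e-01 -7.006e-01 -7.000e-04] turn -0.001 deg -0.2 rows>= 12.4
```

Call:
{"op": "drive_tool", "data": {"targets": [0.8,0.03,-0.0277,0,0,0.8,0.05,-0.0461,0,0,0.8,0.06,-0.0553,0,0,0.8,0.06,-0.0553,0,0,0.8,0.06,-0.0553,0,0]}}

```text
time: 36.4
position: [0.4554, -0.1108, 0.1797]
orientation: [3.074, 0.648, -0.0]
contact_force: [1.2, -1.1, -0.6]
finger_gap: 0.0398
grip_force: 20.0
```

Call:
{"op": "drive_tool", "data": {"targets": [0.8,0.06,-0.0553,0,0,0.8,0.06,-0.0553,0,0,0.8,0.06,-0.0553,0,0,0.8,0.06,-0.0553,0,0,0.8,0.06,-0.0553,0,0]}}

```text
time: 36.9
position: [0.5528, 0.1141, 0.1796]
orientation: [3.074, 0.649, -0.001]
contact_force: [1.2, 0.1, -1.2]
finger_gap: 0.04
grip_force: 20.0
```

Call:
{"op": "drive_tool", "data": {"targets": [0.8,0.06,-0.0553,0,0,0.8,0.06,-0.0553,0,0,0.8,0.05,-0.0461,0,0,0.8,0.0295,-0.0273,0,0,0.8,0,0,0,0]}}

```text
time: 37.4
position: [0.617, 0.2669, 0.1794]
orientation: [-3.068, -0.656, -0.002]
contact_force: [-0.2, -0.2, -0.5]
finger_gap: 0.0395
grip_force: 20.0
```

Call:
{"op": "drive_tool", "data": {"targets": [0.8,0,0,0,0,0.8,0,0,0.02,0,0.8,0,0,0.02,0,0.8,0,0,0,0,0.8,0,0,0,0]}}

```text
time: 37.9
position: [0.6169, 0.2604, 0.1547]
orientation: [3.074, 0.648, -0.003]
contact_force: [-0.4, 0.3, -0.7]
finger_gap: 0.0397
grip_force: 20.0
```

Run:
```python
from h import *
go(.6175,.2615,.111,24)
im=optics.read_camera("wrist");cv2.imwrite("pics/w9.png",im[:,:,::-1])
```

```text
yaw0 23.8 total [ 0.0017 -0.0012  0.0729] turn -0.0011 deg -0.2 rows>= 0.9
```

View pics/w9.png

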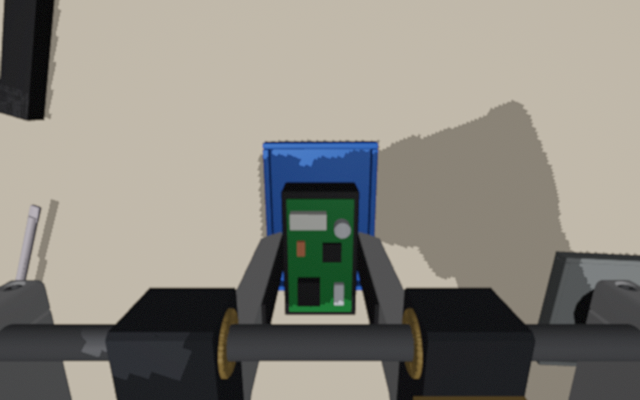

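The board is aligned with the blue tray: tray edges at columns 265–378, board centred at 320. Lowering it.

Call:
{"op": "drive_tool", "data": {"targets": [0.8,0.0017,-0.0012,0.02,0,0.8,0,0,0.025,0,0.8,0,0,0.015,0,0.8,0,0,0.009,0,0.8,0,0,0,0]}}

```text
time: 38.45
position: [0.6171, 0.2622, 0.1127]
orientation: [3.073, 0.649, -0.004]
contact_force: [0.0, 0.0, -1.0]
finger_gap: 0.0395
grip_force: 20.0
```

Call:
{"op": "drive_tool", "data": {"targets": [0.8,0,0,0.001,0,0.8,0,0,0,0,0.8,0,0,0,0,0.8,0,0,0,0,0.8,0,0,0,0]}}

```text
time: 38.95
position: [0.6179, 0.2625, 0.1138]
orientation: [-3.074, -0.649, 0.0]
contact_force: [0.5, -0.5, -1.9]
finger_gap: 0.0394
grip_force: 20.0
```

Call:
{"op": "drive_tool", "data": {"targets": [0.8,0,0,0.003,0,0.8,0,0,0.001,0,0.8,0,0,0,0,0.8,0,0,0,0,0.8,0,0,0,0]}}

```text
time: 39.45
position: [0.6178, 0.2625, 0.1111]
orientation: [-3.074, -0.649, 0.001]
contact_force: [0.7, 0.3, -0.3]
finger_gap: 0.0397
grip_force: 20.0
```

Call:
{"op": "drive_tool", "data": {"targets": [0.8,0,0,0.001,0,0.8,0,0,0,0,0.8,0,0,0,0,0.8,0,0,0,0,0.8,0,0,0,0]}}

```text
time: 39.95
position: [0.6178, 0.2625, 0.111]
orientation: [-3.074, -0.649, 0.001]
contact_force: [-1.4, -1.0, 5.4]
finger_gap: 0.0399
grip_force: 20.0
```

Contact. Release, lift, and check.

Call:
{"op": "drive_tool", "data": {"targets": [0.4,0,0,0,0,0.4,0,0,0,0,0.4,0,0,0,0,0.4,0,0,0,0,0.4,0,0,-0.02,0]}}

```text
time: 40.45
position: [0.6168, 0.2619, 0.1212]
orientation: [3.073, 0.649, -0.006]
contact_force: [-0.3, 0.8, 0.7]
finger_gap: 0.0566
grip_force: 0.0
```

Call:
{"op": "drive_tool", "data": {"targets": [0.4,0,0,-0.04,0,0.4,0,0,-0.06,0,0.4,0,0,-0.06,0,0.4,-0.05,0,-0.04,0,0.4,-0.06,0,0,0]}}

```text
time: 40.95
position: [0.5594, 0.2373, 0.2471]
orientation: [-3.071, -0.648, -0.014]
contact_force: [-0.0, 0.2, 0.0]
finger_gap: 0.0565
grip_force: 0.0
```

Call:
{"op": "drive_tool", "data": {"targets": [0.4,-0.07,0,0,0,0.4,-0.07,0,0,0,0.4,-0.04,0,0,0,0.4,0,0,0,0,0.4,0,0,0,0]}}

```text
time: 41.45
position: [0.4597, 0.1925, 0.2437]
orientation: [-3.073, -0.649, -0.004]
contact_force: [0.1, -0.3, 0.3]
finger_gap: 0.0565
grip_force: 0.0
```

Run:
```python
from h import *
sc=optics.read_camera("scene");sd=optics.read_camera("side")
a=cv2.resize(sc[100:340,140:500],(750,500)); 
cv2.imwrite("pics/end.png",np.vstack([cv2.resize(sc[100:350,150:520],(600,300)),cv2.resize(sd[110:330,130:450],(600,300))])[:,:,::-1])
```

```text
(no output)
```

View pics/end.png

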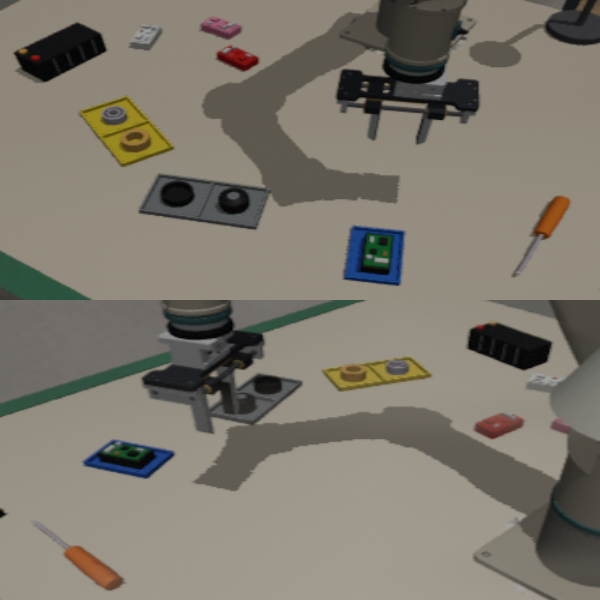

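All five parts lie flat in their trays: cap (177,193), knob (234,200), collar (136,140), bearing (114,115) and board (378,252). The battery and screwdriver have not moved, and the gripper is clear.

```bash
python3 -c "
from station import ticket
print(ticket.hand_in())"
```

```text
the job is handed in; nothing more can be done
None
```

I set all five parts down flat in their trays, left the battery and screwdriver where they were, and handed the job in at about 41.6 s of the 112 s allowed.

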